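# Pack the fitting-job caddy at the lathe bench

### The job

Pack the caddy for the fitting job: stand the brass bush in the red compartment, the brass flanged nut in the blue one, and the one tin that is full of screws in the green one; the three tins look the same, so lift them to feel which is the heavy one. Put any empty tin you lift back upright on the spot where it stood, and leave the steel bush and the steel nut where they are. Set everything down on its base without dropping it.

Things in the scene. Friction and masses are not known exactly. Their poses are not given: they have to be found in the camera images.
- brass_bush: Brass (golden) bush: plain round tube standing upright, outside diameter 38 mm, bore 20, height 45 mm. Origin at the centre of its underside, z up along the bore. About 0.27 kg.
- brass_nut: Brass (golden) flanged nut: stepped round part standing upright, flange down: flange diameter 48 mm and 14 mm high, above it a solid stem of diameter 28 up to a total height of 45 mm. Origin at the centre of its underside, z up. About 0.34 kg.
- steel_bush: Steel (silver-grey) bush, look-alike to be left alone: plain round tube standing upright, outside diameter 38 mm, bore 20, height 45 mm. Origin at the centre of its underside, z up along the bore. 
- steel_nut: Steel (silver-grey) flanged nut, look-alike to be left alone: stepped round part standing upright, flange down: flange diameter 48 mm and 14 mm high, above it a solid stem of diameter 28 up to a total height of 45 mm. Origin at the centre of its underside, z up. 
- tin_1: Tin: one of three identical closed round tins, white body, blue fixed lid, diameter 56 mm (57 over the lid), height 42 mm, upright. Two are empty (about 0.07 kg each), one is full of screws (about 0.5 kg), told apart only by weight; masses vary by up to 15 %. Origin at the centre of its underside, z up.
- tin_2: Tin: one of three identical closed round tins, white body, blue fixed lid, diameter 56 mm (57 over the lid), height 42 mm, upright. Two are empty (about 0.07 kg each), one is full of screws (about 0.5 kg), told apart only by weight; masses vary by up to 15 %. Origin at the centre of its underside, z up.
- tin_3: Tin: one of three identical closed round tins, white body, blue fixed lid, diameter 56 mm (57 over the lid), height 42 mm, upright. Two are empty (about 0.07 kg each), one is full of screws (about 0.5 kg), told apart only by weight; masses vary by up to 15 %. Origin at the centre of its underside, z up.
- red_bin: Red plastic compartment, one of three in a row (any order, centres 84 apart along y) in a low plywood caddy 268 x 98 mm, all fixed. Outside 82 mm square, inside 76, wall 3; inner floor 3 above its origin and 8 above the bench; liner rims and caddy rim 21 above the bench. Origin: centre of its underside; z up, y along the row, x across it.
- blue_bin: Blue plastic compartment, one of three in a row (any order, centres 84 apart along y) in a low plywood caddy 268 x 98 mm, all fixed. Outside 82 mm square, inside 76, wall 3; inner floor 3 above its origin and 8 above the bench; liner rims and caddy rim 21 above the bench. Origin: centre of its underside; z up, y along the row, x across it.
- green_bin: Green plastic compartment, one of three in a row (any order, centres 84 apart along y) in a low plywood caddy 268 x 98 mm, all fixed. Outside 82 mm square, inside 76, wall 3; inner floor 3 above its origin and 8 above the bench; liner rims and caddy rim 21 above the bench. Origin: centre of its underside; z up, y along the row, x across it.
Things that resemble listed ones, but are neither listed nor needed, are in the scene too. Leave any pink look-alike of the tin_2 alone. Leave any black look-alike of the brass_nut alone.

How it is judged:
By the outcome, as a careful person would: the job done as asked, in the order asked, and still so for the second after the job is handed in, with the robot touching nothing.
It also fails if it takes over 115 s, if anything falls off the work surface, if the arm or the gripper's body presses on something with over 40 N, if the wrist force passes 120 N, or if a joint passes its speed limit or range.

### The arm

A 7-joint arm with a two-finger parallel gripper is mounted at the origin on the work surface. World frame = base frame: x ahead of the robot, y to its left, z up, the work surface at z = 0. Lengths are in m, angles in rad, forces in N, time in s.
With the tool pointing down it reaches from about 0.4 to 0.75 m from the base axis. Payload 19.5 kg.
Tool frame: the origin (TCP) lies midway between the tips of the shut fingers; the grasp point (between the pads) lies 19 mm behind it; z points along the fingers, y is the direction in which the jaws open and shut (so a half turn about z gives the same grasp; the last joint's range is limited). The gripper opens to 85 mm and grips with 20 to 120 N. Pads are 22 mm wide; open, the fingers measure 114 mm over their backs; the gripper's body (76 mm by 85 mm) begins 54 mm behind the grasp point. The pads swing forward as they close: fully open they stand 13 mm farther back than shut.
Start: joints at [-1.25, 0.707, -0.028, 1.485, 0.022, 0.951, -0.075], TCP at [0.204, 0.538, 0.231] pointing down, gripper open.
Joint ranges: [-2.71, 2.71], [-0.32, 2.16], [-1.57, 1.52], [0, 2.45], [-1.46, 4.6], [0, 2.02], [-2.83, 2.83]. Speed limits (rad/s): [1.89, 1.89, 2.57, 2.57, 3.01, 3.01, 3.01].

### API

Orientations are given as a unit quaternion [w, x, y, z].
In Python, from station import sensors, cams, order gives the robot as it stands. The module is installed in compiled form; this text tells all that it offers.
- The arm moves only by the tool drive_tool, never from a script. Its argument "increments" is a list of rows, each a list of 3 entries, a list of its own where there are three numbers: the turn, a rotation vector about the tool's x, y, z in degrees, then the shift along the tool's x, y, z in m, then the finger opening in m, from 0 to 0.0854. A call has 1 to 5 rows; each row shifts and turns the commanded pose from where the row before left it, along the tool's axes as they then stand; what a row does not reach is not made up. A row lasts 1/12 s, in which the tool goes at most 41.7 mm and 7.16 degrees, less where a joint would pass 70% of its speed; a pose out of reach is approached as far as the arm can. A call is refused whole if a number of a shift passes 0.0417 or a number of a turn 7.16, either way. A call with a gripper value outside its range is refused whole. The fingers move at their own pace and stop on an object; "squeeze" is the grip in N (left out, the last holds). Time passes only in rows, so rows that do not move let the fingers close. It gives the time, the measured TCP pose, the force and the opening at its end, in the units of the state.
- sensors.observe(): the state, without advancing time (a new reading comes with each control period).
- cams.grab_frame(name): name is "scene" or "top"; returns (picture, depth): 480x640x3 uint8, red, green, blue; 480x640 float32, m along the optical axis (not along the pixel's ray), 0 where there is no reading.
- cams.camera_model(name): a dict with "mtx" (3x3 intrinsics, pixels), "extrinsics" (4x4, takes a point from camera to world coordinates). Camera axes: x right, y down, z forward; pixel columns grow to the right and rows downward; lengths in m; the calibration is good to about 2 mm. A picture is of the moment at which its call begins. camera_model takes no time and is no camera call.
- order.close_job(): hands the job in, once; it reports no verdict.
The state is a dict: "time": time; "joint_positions": joint angles; "dq": joint speeds; "joint_torque": joint torques, N m; "ee_pos": TCP position; "orientation": TCP orientation; "force": force on the tool from outside, world axes, zero at the start; "moment": the same for the moment, N m; "grip_width": opening from 0.0 (shut) to 1.0 (fully open).
Only numpy, scipy, OpenCV 4.12 (cv2) and the standard library are available. Lean on these libraries where they do the work, as an engineer would, in place of code of your own. Each camera call takes 0.05 s, during which the arm holds its last target.

## Working session

There is one attempt and no reset: what is moved stays moved. The work goes in short steps, Python scripts to look and compute and a tool call to move; the robot and the scene stay as the last step left them, time stands still between calls to the robot, and variables do not carry over. Pictures are saved under pics/ and viewed, and the job is handed in when it is done.

Besides the shell and the picture viewer there is one more tool, called after "Request:" as name(argument=value, ...) on one line, values as JSON. drive_tool: Moves the arm, as the interface text tells. Its arguments: {"type":"object","properties":{"increments":{"type":"array","items":{"type":"array"}},"squeeze":{"type":"number"}},"required":["increments"]}

```bash
ls; mkdir -p pics; python3 - <<'E'
from station import sensors,cams
import cv2,numpy as np
print(sensors.observe())
for n in("scene","top"):
    p,d=cams.grab_frame(n); m=cams.camera_model(n)
    print(n,np.array(m["mtx"]).round(1).tolist(),np.array(m["extrinsics"]).round(4).tolist())
    cv2.imwrite(f"pics/{n}0.png",p[:,:,::-1]); np.savez(f"{n}0.npz",p=p,d=d)
E
```

```text
pics
{'time': 0.0, 'joint_positions': array([-1.24969597,  0.70710052, -0.02763514,  1.48497641,  0.0220206 ,
        0.95090509, -0.07550705]), 'dq': array([-5.74209836e-04, -4.13962635e-04,  3.54307485e-05, -8.22774803e-04,
       -7.74624600e-04,  1.56008083e-03,  9.75574287e-04]), 'joint_torque': array([ 1.88320914e-04, -8.83199644e+01,  1.23472787e+00, -2.36165518e+01,
        1.68995513e-02,  6.53928713e-03, -1.63853042e-05]), 'ee_pos': array([0.20397008, 0.5373327 , 0.23083405]), 'orientation': array([-7.83736662e-05,  1.80397866e-01,  9.83593572e-01, -5.37463440e-04]), 'force': array([ 0.53499044, -0.05013317, -0.00255295]), 'moment': array([ 0.03836016, -0.05164765,  0.01506764]), 'grip_width': 1.0012565079118507}
scene [[556.4, 0.0, 319.8], [0.0, 556.4, 243.7], [0.0, 0.0, 1.0]] [[0.2792, 0.5425, -0.7923, 1.3726], [0.9601, -0.174, 0.2191, -0.2244], [-0.019, -0.8219, -0.5694, 0.6447], [0.0, 0.0, 0.0, 1.0]]
top [[433.7, 0.0, 325.8], [0.0, 433.7, 244.3], [0.0, 0.0, 1.0]] [[0.0156, -0.9869, 0.1607, 0.3467], [-0.9999, -0.0153, 0.0028, 0.0253], [-0.0003, -0.1607, -0.987, 1.014], [0.0, 0.0, 0.0, 1.0]]
```

View pics/scene0.png

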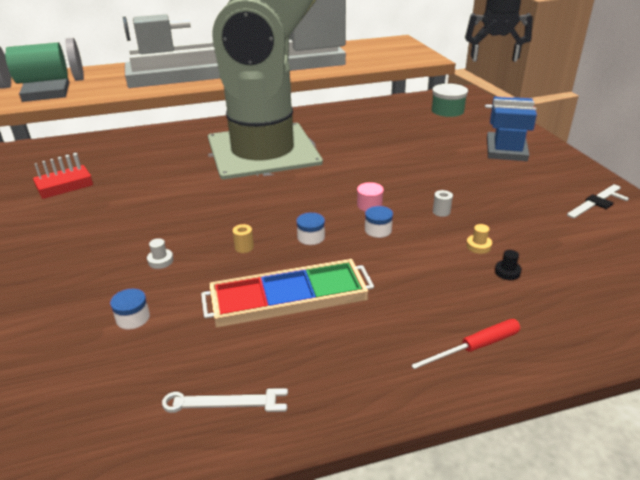

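View pics/top0.png

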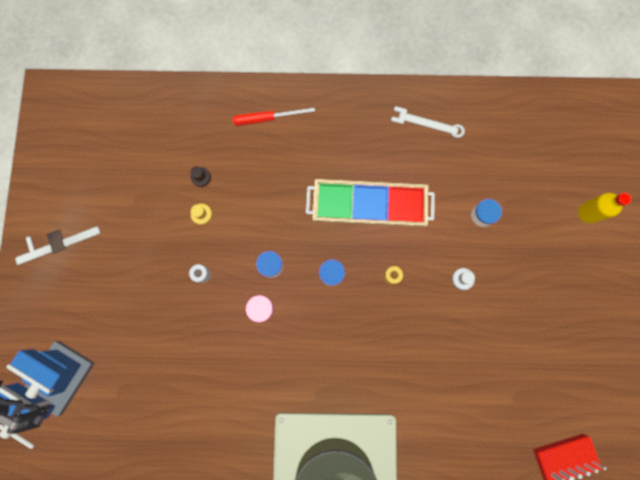

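The tins are at top-view pixels (269,264), (332,272) and (488,212), and the pink decoy is at (259,308). The brass bush is at (394,275) and the steel bush at (199,273). The brass nut is at (201,214), with the black decoy at (200,177) and the steel nut at (464,279). The bins run green, blue, red from left to right at (335,201), (371,202) and (407,204). Next I'll measure positions.

```bash
cat > h.py <<'E'
import numpy as np,cv2
from station import sensors,cams
def ray(cm,u,v,z):
    K=np.array(cm["mtx"]);T=np.array(cm["extrinsics"])
    d=T[:3,:3]@np.linalg.solve(K,[u,v,1.]);o=T[:3,3]
    s=(z-o[2])/d[2];return o+s*d
def dpt(cm,u,v,dep):
    K=np.array(cm["mtx"]);T=np.array(cm["extrinsics"])
    return T[:3,:3]@(np.linalg.solve(K,[u,v,1.])*dep)+T[:3,3]
def st():
    s=sensors.observe();print("t",round(s["time"],2),"pos",s["ee_pos"].round(4),"q",s["orientation"].round(4),"F",s["force"].round(2),"grip mm",round(s["grip_width"]*85.4,1));return s
E
cat > m.py <<'E'
from h import *
import sys
# per view: name, seed pixel, hsv range, top z
def meas(p,d,n,seeds):
    hsv=cv2.cvtColor(p,cv2.COLOR_RGB2HSV);cm=cams.camera_model(n)
    for name,(u,v),lo,hi,z in seeds:
        m=cv2.inRange(hsv,np.array(lo),np.array(hi))
        m=cv2.morphologyEx(m,cv2.MORPH_CLOSE,np.ones((3,3)))
        k,l,s,c=cv2.connectedComponentsWithStats(m)
        best=[i for i in range(1,k) if s[i,4]>15]
        i=min(best,key=lambda i:np.hypot(*(c[i]-[u,v])))
        cs,_=cv2.findContours((l==i).astype(np.uint8),cv2.RETR_EXTERNAL,cv2.CHAIN_APPROX_NONE)
        ct=max(cs,key=cv2.contourArea)[:,0,:].astype(float)
        P=np.array([ray(cm,a,b,z)[:2] for a,b in ct])
        (cx,cy),r=cv2.minEnclosingCircle((P*1000).astype(np.float32))
        med=np.array([dpt(cm,a,b,d[b,a]) for b,a in zip(*np.where(l==i)) if d[b,a]>0])
        print(n,name,"bbox",s[i,:4].tolist(),"area",s[i,4],"ctr",c[i].round(1),"circ mm",round(cx,1),round(cy,1),"d",round(2*r,1),"mean",(P.mean(0)*1000).round(1),"z90 %.1f"%(np.percentile(med[:,2],90)*1000), "hsv",np.median(hsv[l==i],axis=0))
E
python3 - <<'E'
from m import *
f=np.load("top0.npz");p,d=f["p"],f["d"]
hsv=cv2.cvtColor(p,cv2.COLOR_RGB2HSV)
for q in[(269,264),(332,272),(488,212),(394,268),(201,214),(335,201),(371,202),(407,204),(464,279),(210,216)]:print(q,hsv[q[1],q[0]])
B=((105,120,60),(125,255,255));Y=((18,90,100),(32,255,255))
meas(p,d,"top",[("t1",(269,264),*B,.042),("t2",(332,272),*B,.042),("t3",(488,212),*B,.042),("bush",(394,275),*Y,.045),("nut",(201,214),*Y,.014),("blue",(371,202),*B,.008),("green",(335,202),(50,120,50),(80,255,255),.008),("red",(407,204),(0,170,90),(4,255,255),.008)])
f=np.load("scene0.npz");p,d=f["p"],f["d"]
meas(p,d,"scene",[("t2?",(311,222),*B,.042),("t1?",(378,215),*B,.042),("t3",(129,300),*B,.042),("bush",(243,238),*Y,.045),("nut",(480,239),*Y,.014),("blue",(288,289),*B,.008)])
for n,x,y,w,h,s in[("top",160,140,350,190,2),]:
    f=np.load("top0.npz");c=f["p"][y:y+h,x:x+w,::-1];cv2.imwrite("pics/topcrop.png",cv2.resize(c,None,fx=2.2,fy=2.2,interpolation=cv2.INTER_CUBIC))
E
```

```text
(269, 264) [107 161 212]
(332, 272) [106 167 212]
(488, 212) [105 164 205]
(394, 268) [ 23 141 245]
(201, 214) [ 22 155 216]
(335, 201) [ 68 137 223]
(371, 202) [106 152 245]
(407, 204) [  2 206 255]
(464, 279) [100   7 230]
(210, 216) [ 23 155 212]
top t1 bbox [257, 252, 24, 24] area 448 ctr [268.7 263.5] circ mm 459.0 156.1 d 54.3 mean [459.2 155.8] z90 45.0 hsv [107. 159. 212.]
top t2 bbox [320, 260, 24, 25] area 456 ctr [331.5 272. ] circ mm 442.2 14.0 d 54.3 mean [442.1  14.4] z90 45.0 hsv [107. 163. 212.]
top t3 bbox [477, 200, 24, 23] area 440 ctr [488.3 211.1] circ mm 588.3 -343.9 d 55.8 mean [ 587.9 -344.1] z90 44.6 hsv [105. 167. 202.]
top bush bbox [384, 266, 20, 19] area 266 ctr [393.5 274.7] circ mm 437.3 -124.1 d 44.2 mean [ 437.9 -124.1] z90 46.7 hsv [ 22. 151. 221.]
top nut bbox [190, 203, 23, 22] area 397 ctr [200.5 213.4] circ mm 579.7 325.2 d 55.4 mean [579.3 325.5] z90 46.2 hsv [ 23. 150. 233.]
top blue bbox [353, 186, 35, 33] area 1070 ctr [370.  202.1] circ mm 613.3 -75.9 d 108.9 mean [613.8 -75.6] z90 12.8 hsv [106. 152. 244.]
top green bbox [319, 184, 33, 33] 
[... 372 characters left out ...]
182.]
scene t1? bbox [366, 207, 26, 17] area 356 ctr [378.6 214.8] circ mm 471.5 153.8 d 65.3 mean [470.3 152.1] z90 42.9 hsv [107. 155. 182.]
scene t3 bbox [111, 289, 34, 26] area 653 ctr [127.9 301.4] circ mm 597.7 -345.3 d 64.7 mean [ 597.6 -345.3] z90 43.0 hsv [107. 155. 183.]
scene bush bbox [233, 225, 20, 27] area 440 ctr [242.8 237.5] circ mm 471.9 -131.3 d 94.0 mean [ 471.8 -129.8] z90 44.2 hsv [ 18. 141. 163.]
scene nut bbox [467, 224, 25, 29] area 491 ctr [479.6 239.2] circ mm 570.3 328.8 d 103.1 mean [574.7 328. ] z90 43.7 hsv [ 19. 140. 212.]
scene blue bbox [262, 271, 53, 34] area 1275 ctr [287.3 287.3] circ mm 600.1 -73.5 d 110.9 mean [600.9 -73.8] z90 19.1 hsv [110. 183. 230.]
```

```bash
python3 - <<'E'
from h import *
f=np.load("top0.npz")
for x0,y0,x1,y1,n in[(180,160,300,330,"a")]:
    cv2.imwrite("pics/crop_a.png",cv2.resize(f["p"][y0:y1,x0:x1,::-1],None,fx=3.4,fy=3.4,interpolation=cv2.INTER_CUBIC))
E
```

```text
(no output)
```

View pics/topcrop.png

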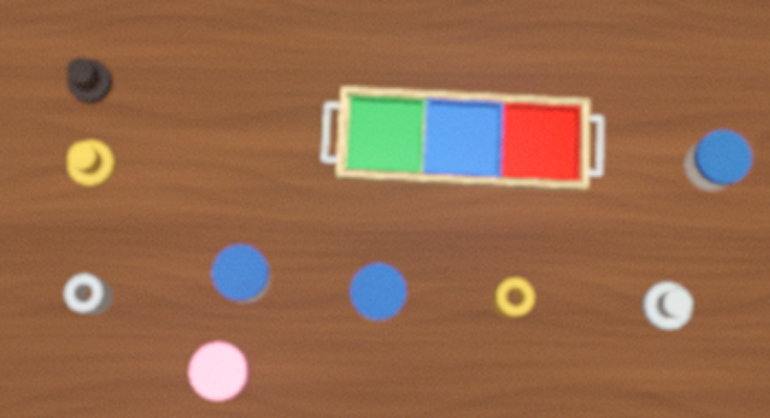

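```bash
cat > md.py <<'E'
from h import *
def cloud(n,p,d):
    cm=cams.camera_model(n);K=np.array(cm["mtx"]);T=np.array(cm["extrinsics"])
    v,u=np.indices(d.shape);R=np.stack([(u-K[0,2])/K[0,0],(v-K[1,2])/K[1,1],np.ones_like(d)],-1)*d[...,None]
    P=R@T[:3,:3].T+T[:3,3];P[d<=0]=np.nan;return P
def run(fr,objs):
    for n,(p,d) in fr.items():
        P=cloud(n,p,d)
        bench=np.nanmedian(P[(abs(P[...,0]-.52)<.02)&(P[...,2]<.01)&(abs(P[...,1])<.3)][:,2])
        print(n,"bench z mm",round(bench*1000,1))
        for name,x,y,h,R in objs:
            m=(np.hypot(P[...,0]-x,P[...,1]-y)<R)&(abs(P[...,2]-bench-h)<.006)
            Q=P[m]*1000
            (cx,cy),r=cv2.minEnclosingCircle(Q[:,:2].astype(np.float32))
            mid=[(np.percentile(Q[:,k],1)+np.percentile(Q[:,k],99))/2 for k in(0,1)]
            print(" ",name,len(Q),"circ",round(cx,1),round(cy,1),"d",round(2*r,1),"mid",np.round(mid,1),"mean",Q.mean(0).round(1))
E
python3 - <<'E'
from md import *
fr={n:(np.load(n+"0.npz")["p"],np.load(n+"0.npz")["d"]) for n in("top","scene")}
run(fr,[("t1",.462,.155,.042,.045),("t2",.446,.013,.042,.045),("t3",.591,-.344,.042,.045),("bush",.44,-.125,.045,.035),("nut",.578,.326,.045,.035),("nutfl",.578,.326,.014,.04),("sbush",.44,.31,.045,.05)])
# bin rims
for n,(p,d) in fr.items():
    cm=cams.camera_model(n);hsv=cv2.cvtColor(p,cv2.COLOR_RGB2HSV)
    for c,lo,hi,s in[("blue",(100,120,60),(125,255,255),{"top":(371,202),"scene":(288,289)}),("green",(50,100,50),(80,255,255),{"top":(335,202),"scene":(334,279)}),("red",(0,170,90),(5,255,255),{"top":(407,204),"scene":(240,297)})]:
        m=cv2.inRange(hsv,np.array(lo),np.array(hi));k,l,_,_=cv2.connectedComponentsWithStats(m);i=l[s[n][1],s[n][0]]
        ct,_=cv2.findContours((l==i).astype(np.uint8),0,1)
        Q=np.array([ray(cm,a,b,.021)[:2]*1000 for a,b in ct[0][:,0,:].astype(float)],np.float32)
        print(n,c,cv2.minAreaRect(Q))
E
```

```text
top bench z mm 0.1
  t1 496 circ 458.8 157.1 d 56.7 mid [459.  156.8] mean [458.7 156.8  42.9]
  t2 498 circ 441.8 15.0 d 56.5 mid [442.   15.5] mean [441.6  15.1  42.8]
  t3 484 circ 588.5 -344.0 d 59.3 mid [ 587.9 -343.8] mean [ 587.6 -343.4   42.1]
  bush 165 circ 437.5 -124.2 d 37.5 mid [ 437.8 -123.6] mean [ 437.6 -124.    44.5]
  nut 122 circ 578.2 325.5 d 27.7 mid [577.8 325.4] mean [577.7 325.2  45.2]
  nutfl 178 circ 577.9 324.9 d 47.8 mid [578.3 324.8] mean [573.7 319.4  14.4]
  sbush 168 circ 435.1 314.9 d 38.0 mid [434.9 314.6] mean [434.7 314.5  44.8]
scene bench z mm -1.5
  t1 380 circ 462.1 154.5 d 60.7 mid [461.5 153.6] mean [464.9 152.5  40.8]
  t2 396 circ 445.7 12.7 d 61.4 mid [444.7  11.7] mean [448.1  11.4  41. ]
  t3 670 circ 590.5 -345.3 d 60.4 mid [ 591.4 -346.5] mean [ 594.3 -346.5   41.1]
  bush 178 circ 439.4 -127.2 d 41.2 mid [ 439.9 -126.8] mean [ 442.5 -127.2   42.6]
  nut 121 circ 578.8 323.2 d 34.8 mid [580.4 322.3] mean [582.  321.7  42.8]
  nutfl 218 circ 581.3 322.5 d 50.7 mid [581.3 322.4] mean [588.1 317.8  12.3]
  sbush 140 circ 436.5 312.0 d 40.1 mid [438.  312.3] mean [438.7 311.4  42.2]
top blue ((611.2565307617188, -74.45550537109375), (78.29911804199219, 78.83831024169922), 87.88972473144531)
top green ((614.4866333007812, 8.087625503540039), (77.09626770019531, 79.59449005126953), 87.91817474365234)
top red ((607.68603515625, -160.1293487548828), (78.0431137084961, 81.221923828125), 88.82975769042969)
scene blue ((615.564453125, -76.31182098388672), (82.0886459350586, 78.03490447998047), 87.73445129394531)
scene green ((618.6026611328125, 6.561370849609375), (80.76209259033203, 78.32230377197266), 88.10909271240234)
scene red ((612.3965454101562, -160.70370483398438), (78.61978149414062, 78.18592834472656), 87.85100555419922)
```

Request:
drive_tool(increments=[[[0,0,-6.95],[0,0,0],0.085],[[0,0,-6.95],[0,0,0],0.085],[[0,0,-6.9],[0,0,0],0.085],[[0,0,0],[-0.04,0,0],0.085],[[0,0,0],[-0.04,0,0],0.085]], squeeze=50)

```text
time: 0.52
ee_pos: [0.2837, 0.538, 0.2315]
orientation: [-0.0, -0.002, 1.0, 0.0]
force: [1.1, 0.5, 0.6]
grip_width: 0.998
```

Request:
drive_tool(increments=[[[0,0,0],[-0.03,-0.025,0],0.085],[[0,0,0],[-0.03,-0.025,0],0.085],[[0,0,0],[-0.03,-0.025,0],0.085],[[0,0,0],[-0.03,-0.025,0],0.085],[[0,0,0],[-0.03,-0.025,0],0.085]])

```text
time: 0.93
ee_pos: [0.4353, 0.411, 0.2311]
orientation: [-0.0, -0.0, 1.0, -0.0]
force: [1.2, 0.8, -0.3]
grip_width: 0.992
```

Request:
drive_tool(increments=[[[0,0,0],[0,-0.04,0],0.085],[[0,0,0],[0,-0.04,0],0.085],[[0,0,0],[0,-0.04,0],0.085],[[0,0,0],[0,-0.04,0],0.085],[[0,0,0],[0,-0.04,0],0.085]])

```text
time: 1.35
ee_pos: [0.4336, 0.2107, 0.2312]
orientation: [-0.0, -0.0, 1.0, -0.0]
force: [1.7, -0.2, 0.7]
grip_width: 0.994
```

Request:
drive_tool(increments=[[[0,0,0],[0,-0.04,0],0.085],[[0,0,0],[0,-0.04,0],0.085],[[0,0,0],[0,-0.04,0],0.085],[[0,0,0],[0,-0.04,0],0.085],[[0,0,0],[0,-0.04,0],0.085]])

```text
time: 1.77
ee_pos: [0.4337, 0.0108, 0.2313]
orientation: [-0.0, -0.0, 1.0, -0.0]
force: [1.5, -0.4, 0.3]
grip_width: 0.995
```

Request:
drive_tool(increments=[[[0,0,0],[-0.0045,-0.036,0.01],0.085],[[0,0,0],[0,-0.035,0.02],0.085],[[0,0,0],[0,-0.035,0.02],0.085],[[0,0,0],[0,-0.03,0.025],0.085],[[0,0,0],[0,0,0.03],0.085]])

```text
time: 2.18
ee_pos: [0.4381, -0.1294, 0.1256]
orientation: [0.0, 0.003, 1.0, -0.001]
force: [1.8, -0.9, -0.3]
grip_width: 0.993
```

Request:
drive_tool(increments=[[[0,0,0],[0,0,0.02],0.085],[[0,0,0],[0,0,0.01],0.085],[[0,0,0],[0,0,0],0.085]])

```text
time: 2.43
ee_pos: [0.4378, -0.1232, 0.0944]
orientation: [-0.002, -0.0, 1.0, 0.0]
force: [-0.1, 0.4, 0.1]
grip_width: 0.99
```

```bash
python3 - <<'E'
from h import *
st()
p,d=cams.grab_frame("scene");cv2.imwrite("pics/s1.png",cv2.resize(p[130:330,140:400,::-1],None,fx=3,fy=3))
E
```

```text
t 2.43 pos [ 0.4378 -0.1232  0.0944] q [-1.6e-03 -2.0e-04  1.0e+00  3.0e-04] F [-0.05  0.39  0.1 ] grip mm 84.6
```

View pics/s1.png

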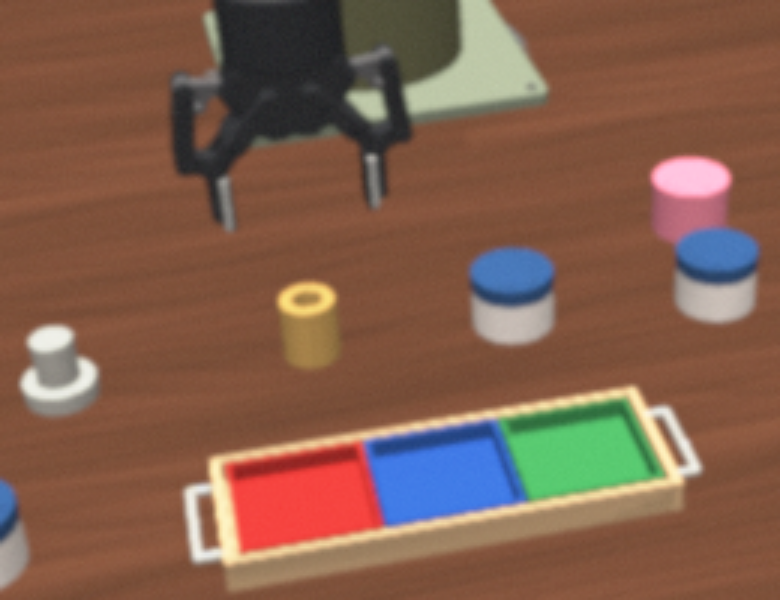

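The crop shows the open gripper, with its tips at about (230,225) and (375,205), centred above the brass bush at (310,325). Nothing is in the way, so I'll descend.

Request:
drive_tool(increments=[[[0,0,0],[0,-0.001,0.025],0.085],[[0,0,0],[0,-0.001,0.025],0.085],[[0,0,0],[0,0,0.018],0.085],[[0,0,0],[0,0,0.01],0.085],[[0,0,0],[0,0,0],0.07]])

```text
time: 2.9
ee_pos: [0.4386, -0.1252, 0.0176]
orientation: [-0.001, -0.0, 1.0, 0.0]
force: [0.1, -0.4, 0.2]
grip_width: 0.878
```

Request:
drive_tool(increments=[[[0,0,0],[0,0,0],0.055],[[0,0,0],[0,0,0],0.045],[[0,0,0],[0,0,0],0.035],[[0,0,0],[0,0,0],0.03],[[0,0,0],[0,0,0],0.03]])

```text
time: 3.32
ee_pos: [0.4392, -0.1256, 0.0197]
orientation: [0.001, -0.0, 1.0, -0.0]
force: [-1.5, 1.3, 17.2]
grip_width: 0.428
```

Request:
drive_tool(increments=[[[0,0,0],[0,0,0],0.03],[[0,0,0],[0,0,-0.005],0.03],[[0,0,0],[0,0,-0.015],0.03],[[0,0,0],[0,0,-0.02],0.03],[[0,0,0],[0,0,0],0.03]])

```text
time: 3.73
ee_pos: [0.4395, -0.1258, 0.0613]
orientation: [0.002, 0.0, 1.0, -0.0]
force: [-0.1, -0.2, -2.4]
grip_width: 0.428
```

Request:
drive_tool(increments=[[[0,0,0],[0,0,-0.02],0.03],[[0,0,0],[0,0,0],0.03],[[0,0,0],[0,0,0],0.03]])

```text
time: 3.98
ee_pos: [0.439, -0.1256, 0.0787]
orientation: [0.001, 0.0, 1.0, -0.0]
force: [0.3, 0.3, -4.1]
grip_width: 0.427
```

Request:
drive_tool(increments=[[[0,0,0],[-0.02,-0.005,0],0.03],[[0,0,0],[-0.035,-0.01,0],0.03],[[0,0,0],[-0.035,-0.01,0],0.03],[[0,0,0],[-0.035,-0.01,0],0.03],[[0,0,0],[-0.03,0,0],0.03]])

```text
time: 4.4
ee_pos: [0.595, -0.1628, 0.0773]
orientation: [-0.0, 0.001, 1.0, -0.001]
force: [0.2, -0.8, -3.4]
grip_width: 0.429
```

Request:
drive_tool(increments=[[[0,0,0],[-0.016,0,0],0.03],[[0,0,0],[0,0,0],0.03],[[0,0,0],[0,0,0],0.03]])

```text
time: 4.65
ee_pos: [0.6094, -0.1601, 0.0766]
orientation: [-0.001, -0.0, 1.0, 0.0]
force: [-0.8, -0.2, -3.9]
grip_width: 0.428
```

```bash
python3 - <<'E'
from h import *
st()
p,d=cams.grab_frame("scene");cv2.imwrite("pics/s2.png",cv2.resize(p[130:330,140:400,::-1],None,fx=3,fy=3))
E
```

```text
t 4.65 pos [ 0.6094 -0.1601  0.0766] q [-8.e-04 -3.e-04  1.e+00  1.e-04] F [-0.83 -0.23 -3.93] grip mm 36.5
```

View pics/s2.png

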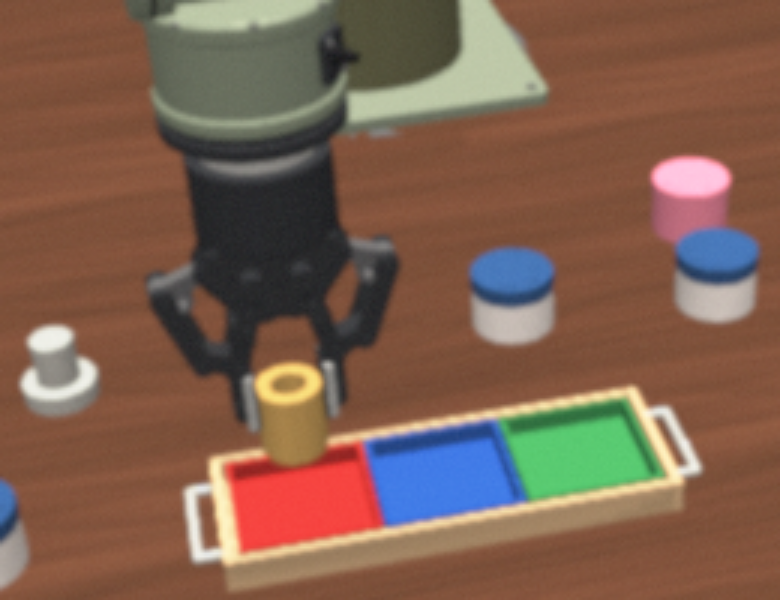

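The bush is held upright at crop (290,415), above the red bin. I'll lower it and creep down to contact.

Request:
drive_tool(increments=[[[0,0,0],[0,0,0.015],0.03],[[0,0,0],[0,0,0.015],0.03],[[0,0,0],[0,0,0.01],0.03],[[0,0,0],[0,0,0.003],0.03],[[0,0,0],[0,0,0],0.03]])

```text
time: 5.12
ee_pos: [0.6091, -0.1604, 0.0346]
orientation: [-0.001, -0.0, 1.0, 0.0]
force: [-0.1, 0.4, -2.2]
grip_width: 0.427
```

Request:
drive_tool(increments=[[[0,0,0],[0,0,0.002],0.03],[[0,0,0],[0,0,0],0.03]])

```text
time: 5.28
ee_pos: [0.6098, -0.1605, 0.0337]
orientation: [0.0, -0.0, 1.0, -0.0]
force: [0.2, 0.2, -3.4]
grip_width: 0.429
```

Request:
drive_tool(increments=[[[0,0,0],[0,0,0.0015],0.03],[[0,0,0],[0,0,0.0015],0.03],[[0,0,0],[0,0,0],0.03]])

```text
time: 5.53
ee_pos: [0.6096, -0.1604, 0.0303]
orientation: [-0.0, -0.0, 1.0, -0.0]
force: [-0.5, 0.6, -2.9]
grip_width: 0.429
```

Request:
drive_tool(increments=[[[0,0,0],[0,0,0.001],0.03],[[0,0,0],[0,0,0.001],0.03],[[0,0,0],[0,0,0],0.03]])

```text
time: 5.78
ee_pos: [0.6096, -0.1604, 0.0282]
orientation: [-0.0, -0.0, 1.0, -0.0]
force: [0.2, -0.1, -2.8]
grip_width: 0.425
```

Request:
drive_tool(increments=[[[0,0,0],[0,0,0.001],0.03],[[0,0,0],[0,0,0],0.03]])

```text
time: 5.95
ee_pos: [0.6098, -0.1604, 0.0278]
orientation: [0.0, -0.0, 1.0, -0.0]
force: [-3.4, 1.2, 5.7]
grip_width: 0.431
```

Request:
drive_tool(increments=[[[0,0,0],[0,0,0.001],0.03],[[0,0,0],[0,0,0],0.03]])

```text
time: 6.12
ee_pos: [0.6098, -0.1604, 0.0277]
orientation: [0.0, -0.0, 1.0, -0.0]
force: [-7.6, 1.6, 22.5]
grip_width: 0.427
```

Request:
drive_tool(increments=[[[0,0,0],[0,0,-0.001],0.03],[[0,0,0],[0,0,0],0.037],[[0,0,0],[0,0,0],0.04],[[0,0,0],[0,0,0],0.045],[[0,0,0],[0,0,0],0.055]])

```text
time: 6.53
ee_pos: [0.6097, -0.1604, 0.0272]
orientation: [0.0, -0.0, 1.0, -0.0]
force: [-0.3, 0.2, 0.7]
grip_width: 0.636
```

Request:
drive_tool(increments=[[[0,0,0],[0,0,0],0.056],[[0,0,0],[0,0,-0.02],0.058],[[0,0,0],[0,0,-0.03],0.06],[[0,0,0],[0,0,-0.03],0.06],[[0,0,0],[0,0,-0.04],0.06]])

```text
time: 6.95
ee_pos: [0.6088, -0.1602, 0.1472]
orientation: [-0.001, -0.0, 1.0, 0.0]
force: [0.3, -0.3, -0.7]
grip_width: 0.703
```

Request:
drive_tool(increments=[[[0,0,0],[0.006,0.04,0],0.085],[[0,0,0],[0.006,0.04,0],0.085],[[0,0,0],[0.006,0.04,0],0.085],[[0,0,0],[0.006,0.04,0],0.085],[[0,0,0],[0.006,0.04,0],0.085]])

```text
time: 7.37
ee_pos: [0.5791, 0.0413, 0.1475]
orientation: [0.0, 0.0, 1.0, -0.0]
force: [1.1, 0.7, 0.2]
grip_width: 0.996
```

Request:
drive_tool(increments=[[[0,0,0],[0,0.04,0],0.085],[[0,0,0],[0,0.04,0],0.085],[[0,0,0],[0,0.04,0],0.085],[[0,0,0],[0,0.04,0],0.085],[[0,0,0],[0,0.04,0],0.085]])

```text
time: 7.78
ee_pos: [0.5793, 0.2417, 0.1474]
orientation: [0.0, -0.0, 1.0, -0.0]
force: [1.6, -0.9, 0.9]
grip_width: 0.995
```

Request:
drive_tool(increments=[[[0,0,0],[0,0.04,0],0.085],[[0,0,0],[0,0.035,0.01],0.085],[[0,0,0],[0,0.01,0.02],0.085],[[0,0,0],[0,0,0.02],0.085],[[0,0,0],[0,0,0],0.085]])

```text
time: 8.2
ee_pos: [0.5778, 0.3246, 0.0936]
orientation: [-0.002, -0.001, 1.0, -0.001]
force: [0.1, -0.9, -1.3]
grip_width: 0.994
```

```bash
python3 - <<'E'
from h import *
st()
p,d=cams.grab_frame("scene");cv2.imwrite("pics/s3.png",cv2.resize(p[120:320,200:540,::-1],None,fx=2.3,fy=2.3))
E
```

```text
t 8.2 pos [0.5778 0.3246 0.0936] q [-2.2e-03 -9.0e-04  1.0e+00 -1.4e-03] F [ 0.08 -0.93 -1.29] grip mm 84.9
```

View pics/s3.png

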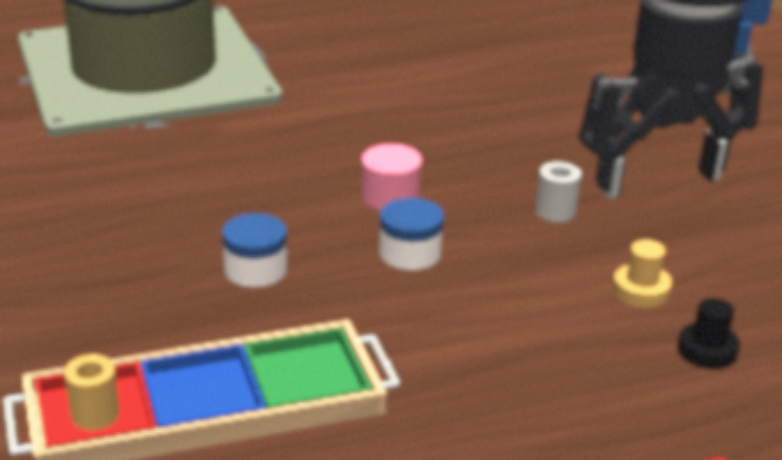

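The bush stands in the red bin at crop (92,390). The gripper is above the brass nut at (645,270), and the black decoy at (710,330) is clear.

Request:
drive_tool(increments=[[[0,0,0],[-0.001,0,0.025],0.085],[[0,0,0],[0,0,0.025],0.085],[[0,0,0],[0,0,0.015],0.085],[[0,0,0],[0,0,0.009],0.085],[[0,0,0],[0,0,0],0.07]])

```text
time: 8.67
ee_pos: [0.5806, 0.3239, 0.0228]
orientation: [-0.0, 0.0, 1.0, -0.0]
force: [0.7, 1.1, 0.6]
grip_width: 0.879
```

Request:
drive_tool(increments=[[[0,0,0],[0,0,0],0.055],[[0,0,0],[0,0,0],0.042],[[0,0,0],[0,0,0],0.034],[[0,0,0],[0,0,0],0.028],[[0,0,0],[0,0,0],0.02]])

```text
time: 9.08
ee_pos: [0.581, 0.3247, 0.0245]
orientation: [0.001, -0.0, 1.0, 0.0]
force: [-1.4, -0.5, 9.8]
grip_width: 0.301
```

Request:
drive_tool(increments=[[[0,0,0],[0,0,0],0.02],[[0,0,0],[0,0,0],0.02]])

```text
time: 9.25
ee_pos: [0.581, 0.3247, 0.0244]
orientation: [0.001, -0.0, 1.0, 0.0]
force: [-1.6, -2.3, 10.4]
grip_width: 0.299
```

Request:
drive_tool(increments=[[[0,0,0],[0,0,-0.005],0.02],[[0,0,0],[0,0,-0.015],0.02],[[0,0,0],[0,0,-0.03],0.02],[[0,0,0],[0,0,-0.03],0.02],[[0,0,0],[0,0,-0.02],0.02]])

```text
time: 9.67
ee_pos: [0.5811, 0.325, 0.1272]
orientation: [0.001, -0.0, 1.0, 0.001]
force: [-0.2, -0.4, -3.3]
grip_width: 0.299
```

Request:
drive_tool(increments=[[[0,0,0],[-0.005,-0.03,0],0.02],[[0,0,0],[-0.005,-0.04,0],0.02],[[0,0,0],[-0.005,-0.04,0],0.02],[[0,0,0],[-0.005,-0.04,0],0.02],[[0,0,0],[-0.005,-0.04,0],0.02]])

```text
time: 10.08
ee_pos: [0.6057, 0.1328, 0.1247]
orientation: [0.0, -0.0, 1.0, -0.0]
force: [1.0, -0.7, -3.7]
grip_width: 0.299
```

Request:
drive_tool(increments=[[[0,0,0],[-0.005,-0.04,0],0.02],[[0,0,0],[-0.005,-0.04,0],0.02],[[0,0,0],[0,-0.04,0],0.02],[[0,0,0],[0,-0.04,0],0.02],[[0,0,0],[0,-0.03,0],0.02]])

```text
time: 10.5
ee_pos: [0.6154, -0.0594, 0.1246]
orientation: [0.0, 0.001, 1.0, -0.001]
force: [1.1, -0.3, -2.9]
grip_width: 0.302
```

Request:
drive_tool(increments=[[[0,0,0],[0,-0.02,0],0.02],[[0,0,0],[0,0,0],0.02],[[0,0,0],[0,0,0],0.02]])

```text
time: 10.75
ee_pos: [0.6157, -0.0764, 0.1243]
orientation: [0.0, 0.001, 1.0, -0.0]
force: [0.1, 1.9, -2.8]
grip_width: 0.297
```

Request:
drive_tool(increments=[[[0,0,0],[0,0.001,0.03],0.02],[[0,0,0],[0,0,0.03],0.02],[[0,0,0],[0,0,0.02],0.02],[[0,0,0],[0,0,0.005],0.02],[[0,0,0],[0,0,0],0.02]])

```text
time: 11.17
ee_pos: [0.6154, -0.0732, 0.038]
orientation: [-0.001, -0.001, 1.0, 0.0]
force: [-0.9, 0.2, -2.3]
grip_width: 0.3
```

Request:
drive_tool(increments=[[[0,0,0],[0,0,0.002],0.02],[[0,0,0],[0,0,0],0.02]])

```text
time: 11.33
ee_pos: [0.6164, -0.0741, 0.0377]
orientation: [0.001, -0.0, 1.0, -0.0]
force: [0.4, 0.3, -2.8]
grip_width: 0.298
```

Request:
drive_tool(increments=[[[0,0,0],[0,-0.001,0.0015],0.02],[[0,0,0],[0,0,0.0015],0.02],[[0,0,0],[0,0,0],0.02]])

```text
time: 11.58
ee_pos: [0.6158, -0.0755, 0.0336]
orientation: [0.0, -0.0, 1.0, -0.0]
force: [0.3, -0.5, -3.1]
grip_width: 0.298
```

Request:
drive_tool(increments=[[[0,0,0],[0,0,0.001],0.02],[[0,0,0],[0,0,0],0.02],[[0,0,0],[0,0,0],0.02]])

```text
time: 11.83
ee_pos: [0.6158, -0.0754, 0.0325]
orientation: [0.0, -0.0, 1.0, -0.0]
force: [0.2, -0.7, -0.1]
grip_width: 0.296
```

Request:
drive_tool(increments=[[[0,0,0],[0,0,0.001],0.02],[[0,0,0],[0,0,0],0.02]])

```text
time: 12.0
ee_pos: [0.6158, -0.0754, 0.0324]
orientation: [0.0, -0.0, 1.0, -0.0]
force: [-5.6, -0.3, 18.1]
grip_width: 0.296
```

Request:
drive_tool(increments=[[[0,0,0],[0,0,-0.001],0.025],[[0,0,0],[0,0,0],0.028],[[0,0,0],[0,0,0],0.034],[[0,0,0],[0,0,0],0.044],[[0,0,0],[0,0,0],0.05]])

```text
time: 12.42
ee_pos: [0.6157, -0.0753, 0.0322]
orientation: [-0.0, -0.0, 1.0, -0.0]
force: [-1.2, 0.5, -0.2]
grip_width: 0.582
```

Request:
drive_tool(increments=[[[0,0,0],[0,0,0],0.05],[[0,0,0],[0,0,-0.02],0.05],[[0,0,0],[0,0,-0.03],0.05],[[0,0,0],[0,0,-0.03],0.05],[[0,0,0],[0,0,-0.03],0.06]])

```text
time: 12.83
ee_pos: [0.6154, -0.0753, 0.1436]
orientation: [-0.0, -0.0, 1.0, 0.0]
force: [-0.8, -0.4, -0.1]
grip_width: 0.696
```

Request:
drive_tool(increments=[[[0,0,0],[0.0345,0.018,0],0.085],[[0,0,0],[0.0345,0.018,0],0.085],[[0,0,0],[0.0345,0.018,0],0.085],[[0,0,0],[0.0345,0.018,0],0.085],[[0,0,0],[0.0345,0.017,0],0.085]])

```text
time: 13.25
ee_pos: [0.4414, 0.0142, 0.1427]
orientation: [0.0, 0.0, 1.0, 0.0]
force: [0.6, 0.7, -0.7]
grip_width: 0.995
```

Request:
drive_tool(increments=[[[0,0,0],[0,0,0.02],0.085],[[0,0,0],[0,0,0.02],0.085],[[0,0,0],[0,0,0.01],0.085],[[0,0,0],[0,0,0],0.085]])

```text
time: 13.58
ee_pos: [0.4425, 0.0138, 0.0909]
orientation: [-0.001, -0.0, 1.0, -0.0]
force: [0.0, 0.3, 0.6]
grip_width: 0.995
```

```bash
python3 - <<'E'
from h import *
st()
p,d=cams.grab_frame("scene");cv2.imwrite("pics/s4.png",cv2.resize(p[120:320,200:540,::-1],None,fx=2.3,fy=2.3))
E
```

```text
t 13.58 pos [0.4425 0.0138 0.0909] q [-1.1e-03 -4.0e-04  1.0e+00 -2.0e-04] F [0.   0.28 0.6 ] grip mm 85.0
```

View pics/s4.png

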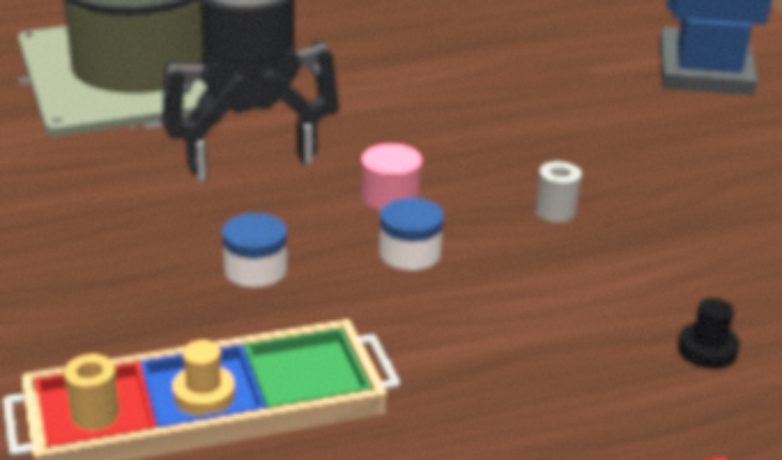

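The nut stands in the blue bin at crop (203,375). The gripper is above tin 2 at (255,250).

Request:
drive_tool(increments=[[[0,0,0],[0,0,0.025],0.085],[[0,0,0],[0,0,0.025],0.085],[[0,0,0],[0,0,0.018],0.085],[[0,0,0],[0,0,0.01],0.085],[[0,0,0],[0,0,0],0.075]])

```text
time: 14.05
ee_pos: [0.4429, 0.0136, 0.0134]
orientation: [-0.001, -0.0, 1.0, -0.0]
force: [0.1, 0.0, 0.5]
grip_width: 0.887
```

Request:
drive_tool(increments=[[[0,0,0],[0,0,0],0.066],[[0,0,0],[0,0,0],0.06],[[0,0,0],[0,0,0],0.054],[[0,0,0],[0,0,0],0.05],[[0,0,0],[0,0,0],0.05]])

```text
time: 14.47
ee_pos: [0.4437, 0.0136, 0.0157]
orientation: [0.001, -0.0, 1.0, 0.0]
force: [-1.9, 0.6, 15.5]
grip_width: 0.642
```

Request:
drive_tool(increments=[[[0,0,0],[0,0,-0.005],0.05],[[0,0,0],[0,0,-0.01],0.05],[[0,0,0],[0,0,-0.015],0.05],[[0,0,0],[0,0,0],0.05],[[0,0,0],[0,0,0],0.05]])

```text
time: 14.88
ee_pos: [0.4437, 0.0135, 0.0452]
orientation: [0.001, 0.0, 1.0, 0.0]
force: [-0.3, -0.2, -1.1]
grip_width: 0.636
```

Request:
drive_tool(increments=[[[0,0,0],[0,0,0],0.05],[[0,0,0],[0,0,0],0.05],[[0,0,0],[0,0,0],0.05]])

```text
time: 15.13
ee_pos: [0.443, 0.0136, 0.0439]
orientation: [-0.0, -0.0, 1.0, -0.0]
force: [-0.4, 0.6, -0.9]
grip_width: 0.64
```

Request:
drive_tool(increments=[[[0,0,0],[0,0,0],0.05],[[0,0,0],[0,0,0],0.05]])

```text
time: 15.3
ee_pos: [0.443, 0.0136, 0.0441]
orientation: [-0.0, -0.0, 1.0, -0.0]
force: [-0.2, -0.0, -0.8]
grip_width: 0.639
```

The force is about −0.9 N with the tin held at width 0.64, so tin 2 is empty. I'll put it back in place.

Request:
drive_tool(increments=[[[0,0,0],[0,0,0.015],0.05],[[0,0,0],[0,0,0.008],0.05],[[0,0,0],[0,0,0.003],0.05],[[0,0,0],[0,0,0],0.05]])

```text
time: 15.63
ee_pos: [0.4427, 0.0136, 0.0177]
orientation: [-0.001, -0.0, 1.0, -0.0]
force: [-0.3, -0.5, -0.5]
grip_width: 0.635
```

Request:
drive_tool(increments=[[[0,0,0],[0,0,0.001],0.05],[[0,0,0],[0,0,0],0.05]])

```text
time: 15.8
ee_pos: [0.4432, 0.0136, 0.0175]
orientation: [0.0, -0.0, 1.0, -0.0]
force: [-0.8, 0.8, 0.2]
grip_width: 0.639
```

Request:
drive_tool(increments=[[[0,0,0],[0,0,0.001],0.05],[[0,0,0],[0,0,0],0.05]])

```text
time: 15.97
ee_pos: [0.4433, 0.0136, 0.0165]
orientation: [0.0, -0.0, 1.0, -0.0]
force: [0.0, 0.3, -0.0]
grip_width: 0.638
```

Request:
drive_tool(increments=[[[0,0,0],[0,0,0.001],0.05],[[0,0,0],[0,0,0],0.05]])

```text
time: 16.13
ee_pos: [0.4433, 0.0136, 0.0158]
orientation: [0.0, -0.0, 1.0, -0.0]
force: [-2.2, 1.0, 11.0]
grip_width: 0.635
```

Request:
drive_tool(increments=[[[0,0,0],[0,0,0.0005],0.05],[[0,0,0],[0,0,0],0.05]])

```text
time: 16.3
ee_pos: [0.4433, 0.0135, 0.0157]
orientation: [0.0, -0.0, 1.0, -0.0]
force: [-2.9, 0.6, 26.8]
grip_width: 0.639
```

Request:
drive_tool(increments=[[[0,0,0],[0,0,-0.0012],0.054],[[0,0,0],[0,0,0],0.058],[[0,0,0],[0,0,0],0.065],[[0,0,0],[0,0,0],0.075],[[0,0,0],[0,0,0],0.08]])

```text
time: 16.72
ee_pos: [0.4431, 0.0136, 0.0159]
orientation: [-0.0, -0.0, 1.0, -0.0]
force: [0.4, 0.5, -0.7]
grip_width: 0.937
```

Request:
drive_tool(increments=[[[0,0,0],[0,0,0],0.08],[[0,0,0],[0,0,-0.015],0.082],[[0,0,0],[0,0,-0.03],0.085],[[0,0,0],[0,0,-0.03],0.085],[[0,0,0],[0,0,-0.01],0.085]])

```text
time: 17.13
ee_pos: [0.4437, 0.0135, 0.104]
orientation: [0.001, -0.0, 1.0, -0.0]
force: [0.0, -0.3, -0.9]
grip_width: 0.991
```

Request:
drive_tool(increments=[[[0,0,0],[-0.004,0.036,0],0.085],[[0,0,0],[-0.004,0.036,0],0.085],[[0,0,0],[-0.004,0.036,0],0.085],[[0,0,0],[-0.004,0.034,0],0.085],[[0,0,0],[0,0,0.01],0.085]])

```text
time: 17.55
ee_pos: [0.4597, 0.1627, 0.0919]
orientation: [0.001, -0.003, 1.0, 0.002]
force: [0.4, 1.7, -0.1]
grip_width: 0.997
```

Request:
drive_tool(increments=[[[0,0,0],[0,0,0],0.085],[[0,0,0],[0,0,0],0.085]])

```text
time: 17.72
ee_pos: [0.4588, 0.155, 0.0908]
orientation: [-0.001, -0.0, 1.0, -0.001]
force: [0.3, -1.3, -0.1]
grip_width: 0.998
```

```bash
python3 - <<'E'
from md import *
st()
p,d=cams.grab_frame("scene");cv2.imwrite("pics/s5.png",cv2.resize(p[120:320,200:540,::-1],None,fx=2.3,fy=2.3))
run({"scene":(p,d)},[("t1",.462,.155,.042,.045),("t2",.446,.013,.042,.045)])
E
```

```text
t 17.72 pos [0.4588 0.155  0.0908] q [-5.e-04 -1.e-04  1.e+00 -5.e-04] F [ 0.27 -1.29 -0.15] grip mm 85.2
scene bench z mm -1.4
  t1 385 circ 460.3 152.4 d 61.4 mid [461.6 153.2] mean [465.1 152.4  40.7]
  t2 385 circ 443.8 11.4 d 59.9 mid [444.2  12.3] mean [447.3  11.9  41. ]
```

View pics/s5.png

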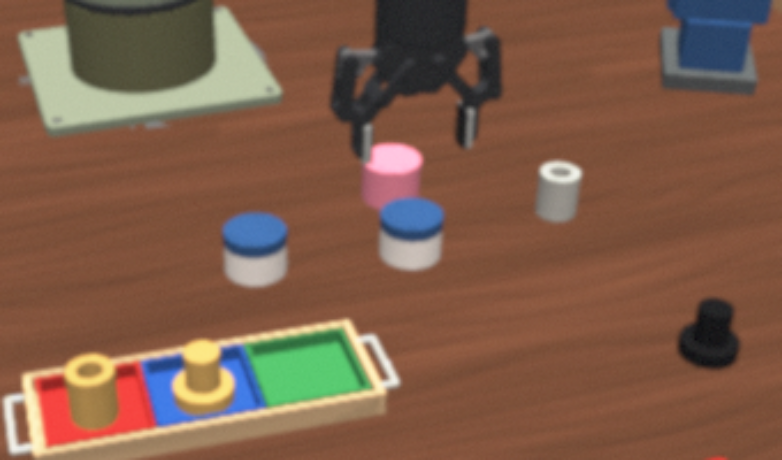

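Tin 2 is upright and back within about 1 mm. The gripper is above tin 1 at crop (411,235), and the pink tin behind it is clear.

Request:
drive_tool(increments=[[[0,0,0],[-0.001,0,0.025],0.085],[[0,0,0],[0,0,0.025],0.085],[[0,0,0],[0,0,0.018],0.085],[[0,0,0],[0,0,0.01],0.085],[[0,0,0],[0,0,0],0.075]])

```text
time: 18.18
ee_pos: [0.4596, 0.1546, 0.0119]
orientation: [-0.001, 0.0, 1.0, -0.001]
force: [-0.2, 0.1, -0.3]
grip_width: 0.887
```

Request:
drive_tool(increments=[[[0,0,0],[0,0,0],0.066],[[0,0,0],[0,0,0],0.06],[[0,0,0],[0,0,0],0.054],[[0,0,0],[0,0,0],0.05],[[0,0,0],[0,0,0],0.05]])

```text
time: 18.6
ee_pos: [0.4606, 0.1554, 0.0144]
orientation: [0.001, 0.0, 1.0, 0.0]
force: [-1.6, -1.4, 12.8]
grip_width: 0.641
```

Request:
drive_tool(increments=[[[0,0,0],[0,0,-0.005],0.05],[[0,0,0],[0,0,-0.01],0.05],[[0,0,0],[0,0,-0.015],0.05],[[0,0,0],[0,0,0],0.05],[[0,0,0],[0,0,0],0.05]])

```text
time: 19.02
ee_pos: [0.4606, 0.1557, 0.0439]
orientation: [0.001, -0.0, 1.0, 0.0]
force: [-0.1, -1.0, -6.2]
grip_width: 0.637
```

Request:
drive_tool(increments=[[[0,0,0],[0,0,0],0.05],[[0,0,0],[0,0,0],0.05],[[0,0,0],[0,0,0],0.05]])

```text
time: 19.27
ee_pos: [0.4599, 0.1555, 0.0425]
orientation: [-0.0, -0.0, 1.0, -0.0]
force: [0.2, -0.1, -6.8]
grip_width: 0.637
```

At −6.8 N against −0.9 N, tin 1 is the full one. It goes to the green bin.

Request:
drive_tool(increments=[[[0,0,0],[0,0,-0.02],0.05],[[0,0,0],[0,0,-0.025],0.05],[[0,0,0],[-0.01,-0.01,-0.005],0.05],[[0,0,0],[-0.022,-0.02,0],0.05],[[0,0,0],[-0.025,-0.024,0],0.05]])

```text
time: 19.68
ee_pos: [0.5173, 0.1022, 0.0933]
orientation: [-0.0, -0.002, 1.0, 0.0]
force: [0.7, 1.1, -6.4]
grip_width: 0.635
```

Request:
drive_tool(increments=[[[0,0,0],[-0.025,-0.024,0],0.05],[[0,0,0],[-0.025,-0.024,0],0.05],[[0,0,0],[-0.025,-0.024,0],0.05],[[0,0,0],[-0.015,-0.015,0],0.05],[[0,0,0],[-0.009,-0.007,0],0.05]])

```text
time: 20.1
ee_pos: [0.6172, 0.0042, 0.0921]
orientation: [-0.0, 0.002, 1.0, -0.001]
force: [-0.9, -0.2, -6.1]
grip_width: 0.637
```

Request:
drive_tool(increments=[[[0,0,0],[0,0,0],0.05],[[0,0,0],[0,0,0],0.05],[[0,0,0],[0,0,0],0.05]])

```text
time: 20.35
ee_pos: [0.6154, 0.0084, 0.0926]
orientation: [-0.001, -0.0, 1.0, 0.0]
force: [-0.4, -0.2, -5.3]
grip_width: 0.637
```

```bash
python3 - <<'E'
from md import *
st()
p,d=cams.grab_frame("scene");cv2.imwrite("pics/s6.png",cv2.resize(p[130:330,180:420,::-1],None,fx=3,fy=3))
E
```

```text
t 20.35 pos [0.6154 0.0084 0.0926] q [-6.e-04 -5.e-04  1.e+00  1.e-04] F [-0.37 -0.16 -5.28] grip mm 54.4
```

View pics/s6.png

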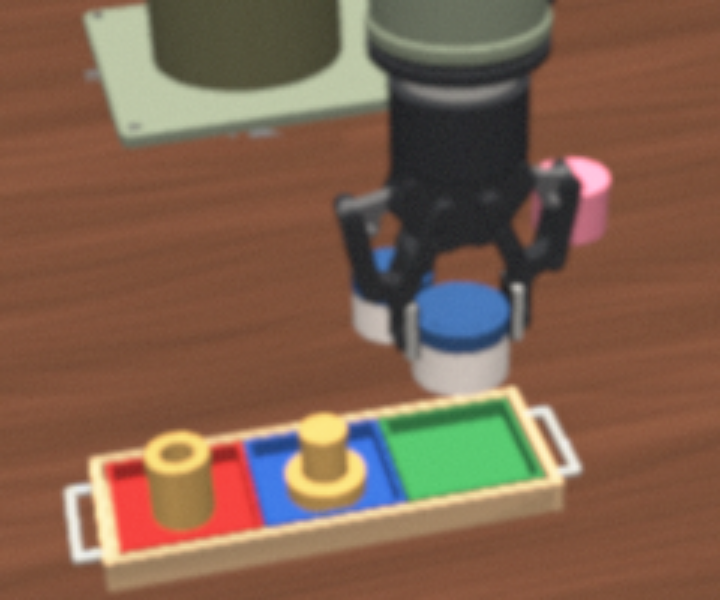

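The tin is held level at crop (460,335), above the green bin. I'll lower from TCP z 0.093 to about 0.0224.

Request:
drive_tool(increments=[[[0,0,0],[-0.001,-0.001,0.02],0.05],[[0,0,0],[0,0,0.02],0.05],[[0,0,0],[0,0,0.016],0.05],[[0,0,0],[0,0,0.007],0.05],[[0,0,0],[0,0,0],0.05]])

```text
time: 20.82
ee_pos: [0.6162, 0.0072, 0.0288]
orientation: [-0.001, -0.001, 1.0, -0.0]
force: [-0.4, -1.2, -5.8]
grip_width: 0.641
```

Request:
drive_tool(increments=[[[0,0,0],[0,0,0.002],0.05],[[0,0,0],[0,0,0],0.05]])

```text
time: 20.98
ee_pos: [0.6175, 0.0068, 0.0288]
orientation: [0.0, -0.0, 1.0, -0.0]
force: [-0.0, -0.4, -6.2]
grip_width: 0.639
```

Request:
drive_tool(increments=[[[0,0,0],[0,0,0.0015],0.05],[[0,0,0],[0,0,0.0015],0.05],[[0,0,0],[0,0,0],0.05]])

```text
time: 21.23
ee_pos: [0.6172, 0.0066, 0.0252]
orientation: [0.0, -0.0, 1.0, -0.0]
force: [0.1, 0.4, -5.1]
grip_width: 0.636
```

Request:
drive_tool(increments=[[[0,0,0],[0,0,0.001],0.05],[[0,0,0],[0,0,0],0.05]])

```text
time: 21.4
ee_pos: [0.6172, 0.0066, 0.024]
orientation: [-0.0, -0.0, 1.0, -0.0]
force: [0.3, -0.1, -5.8]
grip_width: 0.637
```

Request:
drive_tool(increments=[[[0,0,0],[0,0,0.001],0.05],[[0,0,0],[0,0,0],0.05]])

```text
time: 21.57
ee_pos: [0.6171, 0.0066, 0.0228]
orientation: [-0.0, -0.0, 1.0, -0.0]
force: [-1.1, -0.7, -4.8]
grip_width: 0.642
```

Request:
drive_tool(increments=[[[0,0,0],[0,0,0.0008],0.05],[[0,0,0],[0,0,0],0.05]])

```text
time: 21.73
ee_pos: [0.6171, 0.0066, 0.0225]
orientation: [-0.0, -0.0, 1.0, -0.0]
force: [-2.8, -0.3, 2.6]
grip_width: 0.64
```

Request:
drive_tool(increments=[[[0,0,0],[0,0,0],0.054],[[0,0,0],[0,0,0],0.057],[[0,0,0],[0,0,0],0.06],[[0,0,0],[0,0,0],0.065],[[0,0,0],[0,0,0],0.07]])

```text
time: 22.15
ee_pos: [0.6173, 0.0066, 0.0223]
orientation: [0.0, -0.0, 1.0, -0.0]
force: [0.3, 0.5, 0.3]
grip_width: 0.823
```

Request:
drive_tool(increments=[[[0,0,0],[0,0,0],0.07],[[0,0,0],[0,0,-0.015],0.07],[[0,0,0],[0,0,-0.03],0.07],[[0,0,0],[0,0,-0.03],0.07],[[0,0,0],[0,0,-0.04],0.07]])

```text
time: 22.57
ee_pos: [0.6163, 0.0066, 0.1371]
orientation: [-0.001, -0.0, 1.0, -0.0]
force: [0.4, -0.6, 0.3]
grip_width: 0.821
```

Request:
drive_tool(increments=[[[0,0,0],[0,0.02,-0.03],0.07],[[0,0,0],[0,0.035,-0.02],0.07],[[0,0,0],[0.01,0.035,0],0.07],[[0,0,0],[0.01,0.035,0],0.07],[[0,0,0],[0.01,0.035,0],0.07]])

```text
time: 22.98
ee_pos: [0.5866, 0.1682, 0.1876]
orientation: [0.0, 0.0, 1.0, 0.0]
force: [0.7, 0.4, 0.8]
grip_width: 0.818
```

Request:
drive_tool(increments=[[[0,0,0],[0.01,0.035,0],0.07],[[0,0,0],[0.01,0.035,0],0.07],[[0,0,0],[0.01,0.03,0],0.07],[[0,0,0],[0,0.01,0],0.07],[[0,0,0],[0,0,0],0.07]])

```text
time: 23.4
ee_pos: [0.5561, 0.2797, 0.1871]
orientation: [-0.0, -0.002, 1.0, 0.001]
force: [-0.3, -0.5, -0.6]
grip_width: 0.822
```

```bash
python3 - <<'E'
from md import *
st()
fr={n:cams.grab_frame(n) for n in("top","scene")}
run(fr,[("t1@green",.6165,.0073,.050,.045),("t2",.446,.013,.042,.045),("t3",.591,-.344,.042,.045),("bush@red",.61,-.1604,.053,.035),("nut@blue",.6135,-.0754,.053,.035),("sbush",.436,.313,.045,.05)])
cv2.imwrite("pics/s7.png",cv2.resize(fr["scene"][0][130:340,90:530,::-1],None,fx=1.8,fy=1.8))
cv2.imwrite("pics/t7.png",cv2.resize(fr["top"][0][140:330,160:520,::-1],None,fx=2.2,fy=2.2))
E
```

```text
t 23.4 pos [0.5561 0.2797 0.1871] q [-2.0e-04 -2.1e-03  1.0e+00  6.0e-04] F [-0.34 -0.49 -0.58] grip mm 70.2
top bench z mm 0.1
  t1@green 470 circ 615.1 8.7 d 56.8 mid [614.6   7.7] mean [614.4   8.3  50.7]
  t2 500 circ 441.0 15.5 d 56.5 mid [440.9  15.5] mean [441.   15.6  42.8]
  t3 480 circ 588.7 -344.0 d 58.3 mid [ 588.  -343.8] mean [ 587.7 -343.6   42.2]
  bush@red 159 circ 608.5 -158.5 d 38.8 mid [ 607.6 -158.2] mean [ 607.9 -158.    52.4]
  nut@blue 117 circ 612.9 -73.9 d 28.8 mid [613.2 -72.5] mean [612.2 -73.3  52.7]Traceback (most recent call last):
  File "<stdin>", line 4, in <module>
  File "md.py", line 15, in run
    mid=[(np.percentile(Q[:,k],1)+np.percentile(Q[:,k],99))/2 for k in(0,1)]
          ~~~~~~~~~~~~~^^^^^^^^^^
    return _quantile_unchecked(
        a, q, axis, out, overwrite_input, method, keepdims, weights)
    return _ureduce(a,
                    func=_quantile_ureduce_func,
    ...<5 lines>...
                    overwrite_input=overwrite_input,
                    method=method)
    r = func(a, **kwargs)
    result = _quantile(arr,
                       quantiles=q,
    ...<2 lines>...
                       out=out,
                       weights=wgt)
    slices_having_nans = np.isnan(arr[-1, ...])
                                  ~~~^^^^^^^^^
IndexError: index -1 is out of bounds for axis 0 with size 0
```

```bash
python3 - <<'E'
from md import *
fr={n:cams.grab_frame(n) for n in("scene",)}
run(fr,[("t1@green",.6165,.0073,.050,.045),("t2",.446,.013,.042,.045),("t3",.591,-.344,.042,.045),("bush@red",.61,-.1604,.053,.035),("nut@blue",.6135,-.0754,.053,.035),("sbush",.436,.313,.045,.05)])
cv2.imwrite("pics/s7.png",cv2.resize(fr["scene"][0][130:340,90:530,::-1],None,fx=1.8,fy=1.8))
E
```

```text
scene bench z mm -1.4
  t1@green 565 circ 615.7 5.0 d 61.5 mid [617.3   5.9] mean [620.7   5.   48.9]
  t2 386 circ 443.3 12.1 d 60.3 mid [443.4  12.6] mean [447.   11.9  41. ]
  t3 672 circ 590.3 -347.7 d 61.7 mid [ 591.3 -346.5] mean [ 594.5 -346.6   41.1]
  bush@red 247 circ 610.9 -158.8 d 41.5 mid [ 611.2 -160.8] mean [ 612.7 -160.9   50.6]
  nut@blue 162 circ 613.7 -76.5 d 30.4 mid [614.2 -76.4] mean [616.7 -76.5  50.9]
  sbush 140 circ 438.4 312.7 d 41.3 mid [438.4 311.2] mean [438.8 311.4  42.1]
```

View pics/s7.png

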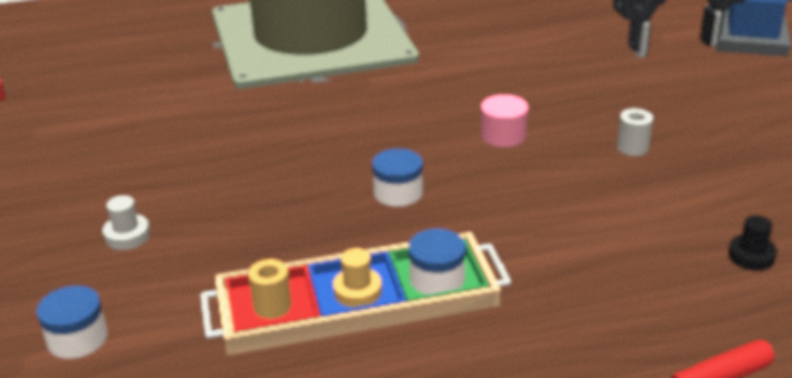

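The bush is upright in red (270,288), the nut in blue (357,277) and the full tin in green (437,262). Tin 2 is on its spot, and the steel parts, tin 3, the pink tin and the black nut haven't been disturbed. I'll hand in the job.

```bash
python3 -c "
from station import order;print(order.close_job())"
```

```text
the job is handed in; nothing more can be done
None
```

The caddy is packed and handed in at about 23.5 s. The brass bush is in red, the brass nut in blue, and tin_1, the full tin, is in green, placed in that order.

- **Tins:** the middle tin (tin_2) pulled about 0.9 N when lifted, so it was empty. I set it back upright, and the cameras put it within about 1–2 mm of its old spot. The left-hand tin (tin_1) pulled about 6 N, so it was the full one. I never touched tin_3.
- **Last checks:** both cameras show all three parts standing on the bin floors within about 2–3 mm of centre, with tops at 52.4, 52.7 and 50.7 mm against 53, 53 and 50 expected.
- **Left alone:** tin_3 and the steel bush had not moved. The steel nut, the pink tin and the black nut look undisturbed in the last picture, but I did not measure them.
- **Forces:** the highest force in the readings was about 27 N, while setting tin_2 down.
- **Disagreements:** the two cameras differ by about 2–4 mm. The arm hid the steel bush from the top camera in the final check, so only the scene camera confirms it.

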